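# Close up the candle chest

## Robot

A 6-joint arm with a two-finger parallel gripper is mounted at the origin on a cart in front of the work surface, level with it; the furniture and walls round the work are solid. World frame = base frame: x ahead of the robot, y to its left, z up, the work surface at z = 0. Lengths are in m, angles in degrees, forces in N, time in s.
With the tool pointing down it reaches from about 0.35 to 0.8 m from the base axis. Payload 7.3 kg.
Tool frame: the origin (TCP) lies where the fingers leave the gripper's body, on its centre line; the fingertips stand 73 mm ahead of it and the grasp point (between the pads) lies 54 mm ahead of it; z points along the fingers, y is the line along which they close (so a half turn about z gives the same grasp; the last joint's range is limited). The gripper opens to 85 mm and grips with 20 to 120 N. Pads are 22 mm wide; open, the fingers measure 114 mm over their backs; the gripper's body (76 mm by 85 mm) begins 54 mm behind the grasp point. The pads swing forward as they close: fully open they stand 13 mm farther back than shut.
Start: joints at [57.697, 19.595, 87.324, -0, 73.075, -8.365], TCP at [0.213, 0.48, 0.304] pointing down, gripper open.
Joint ranges: [-145.02, 145.02], [-44.19, 115.74], [2.07, 154.8], [-57.11, 237.11], [16.16, 152.29], [-177.93, 177.93]. Speed limits (degrees/s): [147.25, 147.25, 180, 180, 180, 180].

## Interface

Orientations are given as a 3x3 rotation matrix whose columns are the frame's x, y, z axes.
In Python, from rig import bot, optics gives the robot as it stands.
- The arm moves only by the tool step_arm, never from a script. Its arguments are lists of equal length, an entry for each row: "offset": the shift along the tool's x, y, z in mm, a list of three; "delta_rot": the turn, a rotation vector about the tool's x, y, z in rad, a list of three; "claw": the opening, from 0 (shut) to 1 (fully open). A call has 1 to 20 rows; each row shifts and turns the commanded pose from where the row before left it, along the tool's axes as they then stand; what a row does not reach is not made up. A row lasts 1/10 s, in which the tool goes at most 50 mm and 8.59 degrees, less where a joint would pass 70% of its speed; a pose out of reach is approached as far as the arm can. A call is refused whole if a number of a shift passes 50 or a number of a turn 0.15, either way. A call with a gripper value outside its range is refused whole. The fingers move at their own pace and stop on an object; "squeeze" is the grip in N (left out, the last holds). Time passes only in rows, so rows that do not move let the fingers close. It gives the time, the measured TCP pose, the force, the opening and the grip force at its end, in the units of the state.
- bot.read_state(): the state, without advancing time (a new reading comes with each control period).
- optics.capture(name): name is "scene" or "top"; returns the picture (384x512x3 uint8, red, green, blue); there is no depth.
- optics.camera_model(name): a dict with "mtx" (3x3 intrinsics, pixels), "pose" (4x4, takes a point from camera to world coordinates). Camera axes: x right, y up, looking along -z (the intrinsics and any distortion apply to the point x, -y, -z); pixel columns grow to the right and rows downward; lengths in m; the calibration is good to about 2 mm. A picture is of the moment at which its call begins. camera_model takes no time and is no camera call.
- bot.hand_in(): hands the job in; it is judged then, once.
Trained networks look in the newest picture that a camera, given by its name, has taken for a name from the list of things; names that differ only in an ending like _2 or _b are one class to them, and where a whole thing is asked for, a point or a joint stands for the part that bears it (a point fixed in the world has none). Each returns a list of dicts, best first, with "conf" (0 to 1); they miss things now and then, are a little off and sometimes report something else, mostly with a low value. They report only what shows in the picture. A call takes as long as a camera call.
- optics.look_for(camera, target): "box" ([left, top, right, bottom] in pixels, round what is visible of it).
- optics.regions_of(camera, target): "pixels" (384x512 bool, what is visible of it) and "box" ([left, top, right, bottom] in pixels, round what is visible of it).
- optics.landmark_of(camera, target): "xy" ([column, row] in pixels: a listed point, or the origin of a listed thing).
The state is a dict: "time_s": time; "joint_positions": joint angles; "dq": joint speeds; "joint_efforts": joint torques, N m; "tcp_pos": TCP position; "eef_rot": TCP orientation; "contact_force": force on the tool from outside, world axes, zero at the start; "ft_torque": the same for the moment, N m; "grip_width": finger opening in m; "grasp_force": force on a finger pad.
Only numpy, scipy, OpenCV 4.12 (cv2) and the standard library are available. Lean on these libraries where they do the work, as an engineer would, in place of code of your own. Each camera call takes 0.05 s, during which the arm holds its last target. There are 200 camera calls.

## Task

The wooden candle chest on the table has been left open. Push both of its small drawers fully home and tip its lid over until it lies fully shut, just by pushing with the fingertips: nothing needs to be gripped. Do not lift, tip or shove the chest along, and leave the other things on the table where they stand.

Things in the scene. Friction and masses are not known exactly. Their poses are not given: they have to be found in the camera images.
- chest: Loose light-wood candle chest of about 3 kg with everything in it, 130 mm deep (its x) x 220 mm wide (its y) x 92 mm high without the lid. Origin: centre of its underside, on the table. Its x axis points from its drawer fronts to its rear wall, y to its left side as seen from the drawer side, z up. Slides on the table only when pushed with more than about 10 N. Candles and a match box are fixed inside.
- left_drawer (a joint): How far the drawer on the chest's +y side is pulled out (m): 0 fully home (stop), at most 0.07. Opens along the chest's -x; stays where it is left; about 1 N moves it.
- right_drawer (a joint): The same for the drawer on the chest's -y side.
- lid (a joint): Angle of the dark-wood lid (rad): 0 shut (lies level on the chest, stop), 1.57 upright, at most 1.85 (leaning back). Stiff hinge: it stays at any angle; about 2 to 4 N near its free edge moves it.
- left_drawer_knob (a point): Centre of the front end of the left drawer's round brass knob (25 mm across, stands 25 mm out from the drawer front, 32 mm above the table), moves with the drawer. The dark drawer front is 96 mm wide and reaches from 9 to 53 mm above the table.
- right_drawer_knob (a point): The same on the right drawer.
- lid_hinge (a point): Middle of the lid's hinge line, which lies on the top of the chest's rear wall along the chest's y: 65 mm behind the chest's centre, 92 mm up.
- lid_edge (a point): Middle of the free edge of the lid on its outer face (uppermost when shut, at the rear when upright). The lid is a flat board 134 mm from hinge to free edge, 226 mm wide, 10 mm thick; the hinge line lies in its inner face.
- mug_2: Green and white mug, 78 x 116 x 101 mm, origin at its underside; bystander.
- mug_3: White mug with yellow stripes, 86 x 120 x 101 mm, origin at its underside; bystander.
- jar_2: Small jar with a white lid and a red label, 64 mm across, 87 mm high, origin at its underside; bystander.
- orange_1: Orange, about 75 mm, origin at its underside; bystander.
- mill_2: Pepper mill, 58 mm across, 160 mm high, origin at its underside; bystander.

How it is judged:
By the outcome, as a careful person would: the job done as asked, in the order asked, and still so for the second after the job is handed in, with the robot touching nothing.
It also fails if it takes over 51 s, if anything falls off the work surface, if the arm or the gripper's body presses on something with over 40 N, if the wrist force passes 120 N, or if a joint passes its speed limit or range.

## Working session

There is one attempt and no reset: what is moved stays moved. The work goes in short steps, Python scripts to look and compute and a tool call to move; the robot and the scene stay as the last step left them, time stands still between calls to the robot, and variables do not carry over. Pictures are saved under pics/ and viewed, at most 10 in all, crops included, and the job is handed in when it is done.

Besides the shell and the picture viewer there is one more tool, called after "Request:" by a JSON object that holds its "api" and its "payload". step_arm: Moves the arm, as the interface text tells. Its arguments: {"type":"object","properties":{"offset":{"type":"array","items":{"type":"array","items":{"type":"number"}}},"delta_rot":{"type":"array","items":{"type":"array","items":{"type":"number"}}},"claw":{"type":"array","items":{"type":"number"}},"squeeze":{"type":"number"}},"required":["offset","delta_rot","claw"]}

```bash
mkdir -p pics; cat > h.py <<'E'
import numpy as np, cv2
from rig import bot, optics
def save(cam,n):
    im=optics.capture(cam); cv2.imwrite(f'pics/{n}.png',im[:,:,::-1]); return im
def ray(cam,uv):
    m=optics.camera_model(cam);K=np.array(m['mtx']);P=np.array(m['pose'])
    d=np.linalg.inv(K)@np.array([uv[0],uv[1],1.]);d=np.array([d[0],-d[1],-d[2]])
    return P[:3,3],P[:3,:3]@d
def atz(cam,uv,z):
    o,d=ray(cam,uv);return o+d*(z-o[2])/d[2]
def proj(cam,p):
    m=optics.camera_model(cam);K=np.array(m['mtx']);P=np.array(m['pose'])
    c=P[:3,:3].T@(np.array(p)-P[:3,3]);c=np.array([c[0],-c[1],-c[2]]);q=K@c;return q[:2]/q[2]
E
python3 - <<'E'
from h import *
a=save('scene','s0');b=save('top','t0')
print({k:v.keys() if hasattr(v,'keys') else type(v) for k,v in [('m',optics.camera_model('top'))]})
for c in('scene','top'):
    print(c,np.round(optics.camera_model(c)['pose'],2).tolist())
    for t,z in [('chest',0),('left_drawer_knob',.032),('right_drawer_knob',.032),('lid_hinge',.092),('lid_edge',None),('mug_2',0),('mug_3',0),('jar_2',0),('orange_1',0),('mill_2',0)]:
        for r in optics.landmark_of(c,t)[:2]:
            print(t,round(r['conf'],2),np.round(r['xy'],1),None if z is None else np.round(atz(c,r['xy'],z),3))
print(bot.read_state())
E
```

```text
{'m': dict_keys(['mtx', 'pose'])}
scene [[0.51, 0.56, -0.65, -0.16], [-0.86, 0.32, -0.4, -0.5], [-0.02, 0.76, 0.65, 0.8], [0.0, 0.0, 0.0, 1.0]]
chest 0.62 [246.2 197.7] [ 0.594 -0.    -0.   ]
left_drawer_knob 0.78 [212.2 209.8] [0.462 0.043 0.032]
right_drawer_knob 0.7 [239.5 222.3] [ 0.459 -0.061  0.032]
lid_hinge 0.85 [254.8 166.7] [ 0.654 -0.     0.092]
lid_edge 0.68 [261.7 129.1] None
lid_edge 0.36 [249.7 194.7] None
mug_2 0.82 [295.5 277.8] [ 0.385 -0.286  0.   ]
mug_2 0.81 [173.2 169.1] [0.595 0.324 0.   ]
mug_3 0.82 [295.5 277.8] [ 0.385 -0.286  0.   ]
mug_3 0.81 [173.2 169.1] [0.595 0.324 0.   ]
jar_2 0.74 [321.9 197.4] [ 0.722 -0.222  0.   ]
jar_2 0.18 [261.5 127.6] [1.018 0.185 0.   ]
orange_1 0.64 [170.1 197.9] [0.464 0.225 0.   ]
mill_2 0.68 [346.7 275.2] [ 0.461 -0.402  0.   ]
top [[-0.03, 0.99, -0.17, 0.35], [-1.0, -0.03, -0.0, -0.04], [-0.01, 0.17, 0.99, 1.25], [0.0, 0.0, 0.0, 1.0]]
chest 0.69 [253.2 184.6] [ 0.602 -0.004  0.   ]
left_drawer_knob 0.6 [240.7 230.9] [0.457 0.034 0.032]
right_drawer_knob 0.83 [273.6 228.7] [ 0.461 -0.063  0.032]
lid_hinge 0.74 [248.1 155.
[... 456 characters left out ...]
 7.30741389e+01, -8.36482245e+00]), 'dq': array([-0.0892858 , -0.03977872, -0.08001859,  0.08817296,  0.02118788,
        0.02101025]), 'joint_efforts': array([ 1.30240860e-03, -4.33562529e+01, -2.46283686e+01, -5.47517470e-05,
        9.24410210e-05, -3.57143563e-06]), 'tcp_pos': array([0.21297726, 0.47987189, 0.30392984]), 'eef_rot': array([[-9.13998125e-01,  4.05718407e-01,  4.78975498e-05],
       [ 4.05718410e-01,  9.13998118e-01,  1.13190480e-04],
       [ 2.14519083e-06,  1.22888804e-04, -9.99999992e-01]]), 'contact_force': array([-0.36903022,  0.0306665 ,  0.04439611]), 'ft_torque': array([-0.06247961, -0.02441536,  0.04346119]), 'grasp_force': 0.0, 'grip_width': 0.08560654843286349}
```

```bash
python3 - <<'E'
import cv2
for n in('s0','t0'):
    im=cv2.imread(f'pics/{n}.png')[90:310,120:400]; cv2.imwrite(f'pics/{n}c.png',cv2.resize(im,None,fx=2.7,fy=2.7,interpolation=2))
E
```

```text
(no output)
```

View pics/s0c.png

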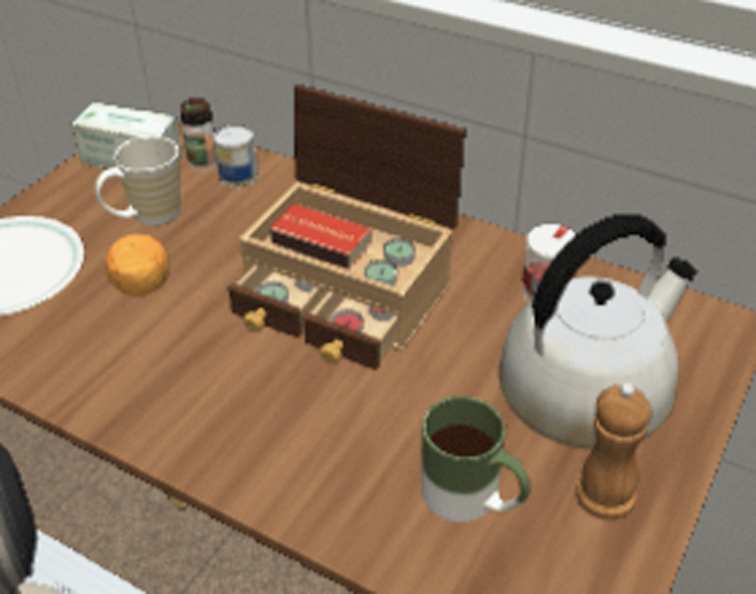

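View pics/t0c.png

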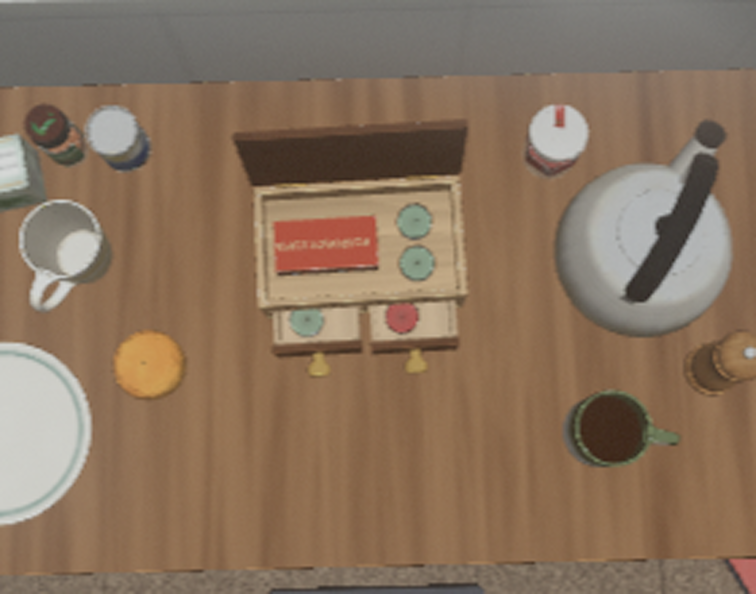

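The scene crop shows the chest mid-table with both drawers out and the lid near upright. In the top crop the knob tips are near (318,372) and (416,370), and the front rim corners near (258,307) and (467,297). I'll fit the pose from these points.

```bash
python3 - <<'E'
from h import *
f=lambda x,y:(120+x/2.7,90+y/2.7)
for n,x,y,z in [('FL',258,307,.092),('FR',467,298,.092),('RL',258,186,.092),('RR',463,178,.092),('knL',318,374,.03),('knR',417,371,.03),('dFL',274,350,.053),('dFR',458,345,.053)]:
    print('top',n,np.round(atz('top',f(x,y),z),3))
for n,x,y,z in [('FL',243,241,.092),('FR',408,296,.092),('RL',298,187,.092),('RR',452,233,.092),('knL',252,322,.032),('knR',330,351,.032)]:
    print('scene',n,np.round(atz('scene',f(x,y),z),3))
# lid edge: fit angle
from scipy.optimize import least_squares
obs=[('top',(236,136)),('top',(467,122)),('scene',(295,87)),('scene',(465,128))]
import itertools
for th in np.arange(1.3,1.86,.05):
    pass
def corner(p,s,out):
    th,x,y,w=p; c,sn=np.cos(w),np.sin(w)
    lx=-.134*np.cos(th)+out*.010*np.sin(th); lz=.092+.134*np.sin(th)+out*.010*np.cos(th); ly=s*.113
    return [x+c*lx-sn*ly,y+sn*lx+c*ly,lz]
def r(p):
    return np.concatenate([proj(o[0],corner(p,s,0))-np.array(f(*o[1])) for o,s in zip(obs,[1,-1,1,-1])])
s=least_squares(r,[1.5,.655,0,0]);print('lid th,hinge xyw',s.x,r(s.x).round(1))
E
```

```text
top FL [0.531 0.101 0.092]
top FR [ 0.535 -0.119  0.092]
top RL [0.662 0.1   0.092]
top RR [ 0.665 -0.119  0.092]
top knL [0.465 0.043 0.03 ]
top knR [ 0.465 -0.065  0.03 ]
top dFL [0.49  0.089 0.053]
top dFR [ 0.49  -0.11   0.053]
scene FL [0.526 0.091 0.092]
scene FR [ 0.537 -0.126  0.092]
scene RL [0.649 0.095 0.092]
scene RR [ 0.661 -0.118  0.092]
scene knL [0.466 0.041 0.032]
scene knR [ 0.471 -0.063  0.032]
lid th,hinge xyw [ 1.30738422  0.71608725 -0.00344814  0.04077321] [-1.1  0.3  0.6 -0.3 -0.  -0.7  0.6  1. ]
```

```bash
python3 - <<'E'
from h import *
f=lambda x,y:(120+x/2.7,90+y/2.7)
for n,x,y in [('back',250,83),('back2',500,75)]: print(n,atz('top',f(x,y),0).round(3))
for th in (1.5,1.57,1.65,1.7,1.75,1.8,1.85):
    e=[.664-.134*np.cos(th),-.008,.092+.134*np.sin(th)]
    print(th,[(np.array(proj(c,[e[0]-s*.113*.02,e[1]+s*.113,e[2]]))-[120,90]).__mul__(2.7).round() for c in('top','scene') for s in(1,-1)])
E
```

```text
back [0.812 0.12  0.   ]
back2 [ 0.813 -0.174  0.   ]
1.5 [array([236., 160.]), array([473., 149.]), array([285.,  91.]), array([458., 141.])]
1.57 [array([236., 150.]), array([473., 140.]), array([290.,  88.]), array([461., 136.])]
1.65 [array([236., 140.]), array([473., 129.]), array([295.,  84.]), array([466., 132.])]
1.7 [array([236., 133.]), array([472., 122.]), array([298.,  82.]), array([468., 130.])]
1.75 [array([236., 127.]), array([472., 116.]), array([301.,  81.]), array([471., 128.])]
1.8 [array([236., 121.]), array([472., 110.]), array([304.,  79.]), array([473., 126.])]
1.85 [array([236., 115.]), array([471., 104.]), array([307.,  78.]), array([476., 125.])]
```

Request:
{"api": "step_arm", "payload": {"offset": [[0, 0, 0], [0, 0, 0], [0, 0, 0]], "delta_rot": [[0, 0, -0.14], [0, 0, -0.14], [0, 0, -0.138]], "claw": [0, 0, 0]}}

```text
time_s: 1.4
tcp_pos: [0.213, 0.4798, 0.3039]
eef_rot: [[-1.0, -0.006, 0.0], [-0.006, 1.0, 0.0], [-0.0, 0.0, -1.0]]
contact_force: [-0.7, -0.5, -0.5]
grip_width: 0.0436
grasp_force: 0.0
```

Request:
{"api": "step_arm", "payload": {"offset": [[-18, -45, 0], [-18, -45, 0], [-18, -45, 0], [-18, -45, 0], [-18, -45, 0], [-18, -45, 0], [-18, -45, 0], [-18, -45, 0], [-18, -45, 0], [-18, -45, 0], [-18, -45, 0], [-18, -45, 0], [0, 0, 0]], "delta_rot": [[0, 0, 0], [0, 0, 0], [0, 0, 0], [0, 0, 0], [0, 0, 0], [0, 0, 0], [0, 0, 0], [0, 0, 0], [0, 0, 0], [0, 0, 0], [0, 0, 0], [0, 0, 0], [0, 0, 0]], "claw": [0, 0, 0, 0, 0, 0, 0, 0, 0, 0, 0, 0, 0]}}

```text
time_s: 2.7
tcp_pos: [0.4309, -0.0649, 0.3039]
eef_rot: [[-1.0, 0.005, 0.002], [0.005, 1.0, -0.002], [-0.002, -0.002, -1.0]]
contact_force: [-0.3, 0.8, 0.8]
grip_width: -0.0002
grasp_force: 0.0
```

Request:
{"api": "step_arm", "payload": {"offset": [[0, 0, 40], [0, 0, 40], [0, 0, 40], [0, 0, 40], [0, 0, 37], [0, 0, 0]], "delta_rot": [[0, 0, 0], [0, 0, 0], [0, 0, 0], [0, 0, 0], [0, 0, 0], [0, 0, 0]], "claw": [0, 0, 0, 0, 0, 0]}}

```text
time_s: 3.3
tcp_pos: [0.4266, -0.0588, 0.1035]
eef_rot: [[-1.0, -0.0, -0.009], [-0.001, 1.0, 0.003], [0.009, 0.003, -1.0]]
contact_force: [-0.1, 0.7, 0.9]
grip_width: 0.0
grasp_force: 0.0
```

Request:
{"api": "step_arm", "payload": {"offset": [[-5, 0, 0], [-5, 0, 0], [-5, 0, 0], [-5, 0, 0], [-5, 0, 0], [-5, 0, 0], [-5, 0, 0], [-5, 0, 0], [-4, 0, 0], [-3, 0, 0]], "delta_rot": [[0, 0, 0], [0, 0, 0], [0, 0, 0], [0, 0, 0], [0, 0, 0], [0, 0, 0], [0, 0, 0], [0, 0, 0], [0, 0, 0], [0, 0, 0]], "claw": [0, 0, 0, 0, 0, 0, 0, 0, 0, 0]}}

```text
time_s: 4.3
tcp_pos: [0.4764, -0.06, 0.1068]
eef_rot: [[-1.0, -0.0, -0.0], [-0.0, 1.0, 0.0], [0.0, 0.0, -1.0]]
contact_force: [-1.5, 1.0, 0.4]
grip_width: 0.0001
grasp_force: 0.5
```

Request:
{"api": "step_arm", "payload": {"offset": [[-3, 0, 0], [-3, 0, 0], [-2, 0, 0], [-2, 0, 0], [-1, 0, 0]], "delta_rot": [[0, 0, 0], [0, 0, 0], [0, 0, 0], [0, 0, 0], [0, 0, 0]], "claw": [0, 0, 0, 0, 0]}}

```text
time_s: 4.8
tcp_pos: [0.4873, -0.0601, 0.1069]
eef_rot: [[-1.0, -0.0, 0.0], [-0.0, 1.0, 0.0], [-0.0, 0.0, -1.0]]
contact_force: [-1.8, 0.3, 0.1]
grip_width: 0.0002
grasp_force: 0.4
```

```bash
python3 - <<'E'
from h import *
a=save('scene','s1')[170:250,190:290];b=save('top','t1')[150:240,200:310]
cv2.imwrite('pics/c1.png',np.hstack([cv2.resize(x,(396,320),interpolation=2) for x in(a,b)])[:,:,::-1])
s=bot.read_state();print(s['contact_force'],s['tcp_pos'])
E
```

```text
[0.34433661 0.03697309 0.73468306] [ 0.48731347 -0.06011211  0.10690273]
```

View pics/c1.png

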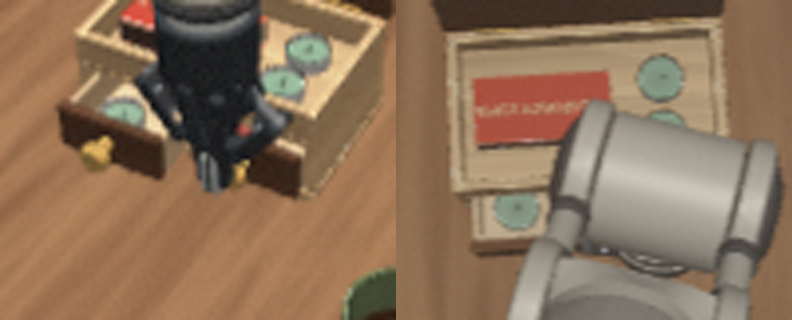

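The right drawer has moved in with the fingertip on its knob; a gap of roughly 10 mm remains. Continuing gently.

Request:
{"api": "step_arm", "payload": {"offset": [[-2, 0, 0], [-2, 0, 0], [-1, 0, 0], [-1, 0, 0]], "delta_rot": [[0, 0, 0], [0, 0, 0], [0, 0, 0], [0, 0, 0]], "claw": [0, 0, 0, 0]}}

```text
time_s: 5.3
tcp_pos: [0.4932, -0.0601, 0.1069]
eef_rot: [[-1.0, -0.0, 0.0], [-0.0, 1.0, 0.0], [-0.0, 0.0, -1.0]]
contact_force: [-0.2, 1.3, -0.1]
grip_width: -0.0006
grasp_force: 0.4
```

Request:
{"api": "step_arm", "payload": {"offset": [[-1, 0, 0], [-1, 0, 0]], "delta_rot": [[0, 0, 0], [0, 0, 0]], "claw": [0, 0]}}

```text
time_s: 5.5
tcp_pos: [0.4952, -0.06, 0.1069]
eef_rot: [[-1.0, -0.0, 0.0], [-0.0, 1.0, 0.0], [-0.0, 0.0, -1.0]]
contact_force: [-0.8, 0.0, -0.2]
grip_width: 0.0003
grasp_force: 0.4
```

Request:
{"api": "step_arm", "payload": {"offset": [[-1, 0, 0]], "delta_rot": [[0, 0, 0]], "claw": [0]}}

```text
time_s: 5.6
tcp_pos: [0.4962, -0.0601, 0.1069]
eef_rot: [[-1.0, -0.0, 0.0], [-0.0, 1.0, 0.0], [-0.0, 0.0, -1.0]]
contact_force: [-1.0, -0.1, -0.3]
grip_width: -0.0
grasp_force: 0.4
```

Request:
{"api": "step_arm", "payload": {"offset": [[-1, 0, 0]], "delta_rot": [[0, 0, 0]], "claw": [0]}}

```text
time_s: 5.7
tcp_pos: [0.4972, -0.0601, 0.1069]
eef_rot: [[-1.0, -0.0, 0.0], [-0.0, 1.0, 0.0], [-0.0, 0.0, -1.0]]
contact_force: [-1.6, 0.6, 0.2]
grip_width: -0.0002
grasp_force: 0.4
```

Request:
{"api": "step_arm", "payload": {"offset": [[-1, 0, 0]], "delta_rot": [[0, 0, 0]], "claw": [0]}}

```text
time_s: 5.8
tcp_pos: [0.4982, -0.0601, 0.1069]
eef_rot: [[-1.0, -0.0, 0.0], [-0.0, 1.0, 0.0], [-0.0, 0.0, -1.0]]
contact_force: [-0.8, -0.2, 1.3]
grip_width: -0.0001
grasp_force: 0.4
```

Request:
{"api": "step_arm", "payload": {"offset": [[-0.5, 0, 0]], "delta_rot": [[0, 0, 0]], "claw": [0]}}

```text
time_s: 5.9
tcp_pos: [0.4987, -0.0601, 0.1069]
eef_rot: [[-1.0, -0.0, 0.0], [-0.0, 1.0, 0.0], [-0.0, 0.0, -1.0]]
contact_force: [-0.3, 0.1, 0.6]
grip_width: 0.0003
grasp_force: 0.4
```

Request:
{"api": "step_arm", "payload": {"offset": [[-0.5, 0, 0]], "delta_rot": [[0, 0, 0]], "claw": [0]}}

```text
time_s: 6.0
tcp_pos: [0.4991, -0.0601, 0.1069]
eef_rot: [[-1.0, -0.0, -0.0], [-0.0, 1.0, 0.0], [0.0, 0.0, -1.0]]
contact_force: [-2.0, 0.4, 0.8]
grip_width: 0.0003
grasp_force: 0.4
```

Request:
{"api": "step_arm", "payload": {"offset": [[-0.5, 0, 0]], "delta_rot": [[0, 0, 0]], "claw": [0]}}

```text
time_s: 6.1
tcp_pos: [0.4997, -0.0601, 0.1069]
eef_rot: [[-1.0, -0.0, 0.0], [-0.0, 1.0, 0.0], [-0.0, 0.0, -1.0]]
contact_force: [-1.0, 0.9, -0.0]
grip_width: 0.0
grasp_force: 0.4
```

Request:
{"api": "step_arm", "payload": {"offset": [[-0.5, 0, 0]], "delta_rot": [[0, 0, 0]], "claw": [0]}}

```text
time_s: 6.2
tcp_pos: [0.5001, -0.06, 0.1069]
eef_rot: [[-1.0, -0.0, -0.0], [-0.0, 1.0, 0.0], [0.0, 0.0, -1.0]]
contact_force: [-2.8, 0.4, -0.1]
grip_width: 0.0002
grasp_force: 1.1
```

Request:
{"api": "step_arm", "payload": {"offset": [[-0.5, 0, 0]], "delta_rot": [[0, 0, 0]], "claw": [0]}}

```text
time_s: 6.3
tcp_pos: [0.5002, -0.06, 0.1068]
eef_rot: [[-1.0, -0.0, -0.001], [-0.0, 1.0, 0.0], [0.001, 0.0, -1.0]]
contact_force: [-4.1, -0.1, 1.9]
grip_width: -0.0
grasp_force: 1.9
```

```bash
python3 - <<'E'
from h import *
a=save('scene','s2')[170:230,200:280]
cv2.imwrite('pics/c2.png',cv2.resize(a,None,fx=7,fy=7,interpolation=2)[:,:,::-1])
s=bot.read_state();print(s['contact_force'],s['tcp_pos'])
E
```

```text
[-2.19418138  0.69240022  2.00517902] [ 0.5001814  -0.0600206   0.10679853]
```

View pics/c2.png

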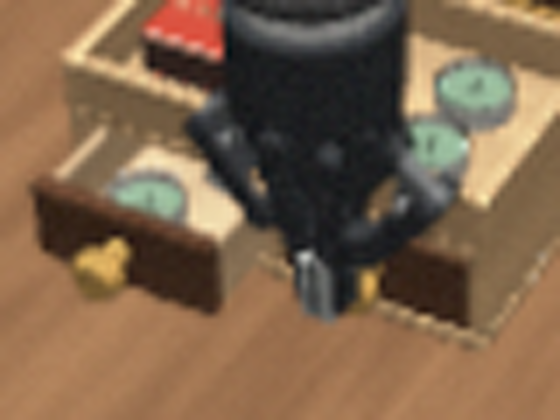

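The right drawer sits home against its stop (front flush in the picture). Now the left one.

Request:
{"api": "step_arm", "payload": {"offset": [[-0.5, 0, 0], [30, 0, 0], [35, 0, 0], [0, 35, 0], [0, 35, 0], [0, 33, 0], [-10, 0, 0], [-12, 0, 0], [-6, 0, 0], [-6, 0, 0], [-6, 0, 0], [-5, 0, 0], [-4, 0, 0], [-4, 0, 0], [-3, 0, 0], [-3, 0, 0]], "delta_rot": [[0, 0, 0], [0, 0, 0], [0, 0, 0], [0, 0, 0], [0, 0, 0], [0, 0, 0], [0, 0, 0], [0, 0, 0], [0, 0, 0], [0, 0, 0], [0, 0, 0], [0, 0, 0], [0, 0, 0], [0, 0, 0], [0, 0, 0], [0, 0, 0]], "claw": [0, 0, 0, 0, 0, 0, 0, 0, 0, 0, 0, 0, 0, 0, 0, 0]}}

```text
time_s: 7.95
tcp_pos: [0.4953, 0.0429, 0.1069]
eef_rot: [[-1.0, -0.0, -0.0], [-0.0, 1.0, 0.0], [0.0, 0.0, -1.0]]
contact_force: [-1.1, 0.9, -0.3]
grip_width: 0.0002
grasp_force: 0.4
```

Request:
{"api": "step_arm", "payload": {"offset": [[-1, 0, 0]], "delta_rot": [[0, 0, 0]], "claw": [0]}}

```text
time_s: 8.05
tcp_pos: [0.4964, 0.0429, 0.1069]
eef_rot: [[-1.0, -0.0, 0.0], [-0.0, 1.0, 0.0], [-0.0, 0.0, -1.0]]
contact_force: [-1.0, 1.8, -0.0]
grip_width: -0.0001
grasp_force: 0.7
```

Request:
{"api": "step_arm", "payload": {"offset": [[-0.5, 0, 0]], "delta_rot": [[0, 0, 0]], "claw": [0]}}

```text
time_s: 8.15
tcp_pos: [0.4965, 0.0429, 0.1068]
eef_rot: [[-1.0, -0.0, -0.0], [-0.0, 1.0, 0.0], [0.0, 0.0, -1.0]]
contact_force: [-2.0, 0.4, 1.3]
grip_width: -0.0002
grasp_force: 1.0
```

Request:
{"api": "step_arm", "payload": {"offset": [[-0.5, 0, 0]], "delta_rot": [[0, 0, 0]], "claw": [0]}}

```text
time_s: 8.25
tcp_pos: [0.4966, 0.043, 0.1068]
eef_rot: [[-1.0, -0.0, -0.001], [-0.0, 1.0, 0.0], [0.001, 0.0, -1.0]]
contact_force: [-2.8, 0.6, 2.6]
grip_width: 0.0001
grasp_force: 1.8
```

Both are home (the stops differ by 2° of chest yaw, consistent with the image). Now up and over, behind the lid.

Request:
{"api": "step_arm", "payload": {"offset": [[-0.5, 0, 0], [25, 0, 0], [15, 0, -20], [0, -10, -48], [0, -10, -48], [0, -10, -48], [0, -10, -48], [0, -10, -42], [-45, 0, 0], [-45, 0, 0], [-45, 0, 0], [-45, 0, 0], [-45, 0, 0], [-38, 0, 0], [0, 0, 0]], "delta_rot": [[0, 0, 0], [0, 0, 0], [0, 0, 0], [0, 0, 0], [0, 0, 0], [0, 0, 0], [0, 0, 0], [0, 0, 0], [0, 0, 0], [0, 0, 0], [0, 0, 0], [0, 0, 0], [0, 0, 0], [0, 0, 0], [0, 0, 0]], "claw": [0, 0, 0, 0, 0, 0, 0, 0, 0, 0, 0, 0, 0, 0, 0]}}

```text
time_s: 9.75
tcp_pos: [0.7245, -0.0074, 0.3557]
eef_rot: [[-1.0, -0.0, -0.002], [-0.0, 1.0, 0.0], [0.002, 0.0, -1.0]]
contact_force: [-0.2, 0.2, -0.6]
grip_width: 0.0001
grasp_force: 0.0
```

```bash
python3 - <<'E'
from h import *
a=save('scene','s3')[60:260,170:350]
cv2.imwrite('pics/c3.png',cv2.resize(a,None,fx=3,fy=3,interpolation=2)[:,:,::-1])
s=bot.read_state();print(s['contact_force'],s['tcp_pos'],s['joint_positions'].round(1))
E
```

```text
[-0.28998871  0.35442964 -1.16514242] [ 0.72243398 -0.00729353  0.35705797] [ -6.6  41.7  41.8  -0.   96.7 -96.7]
```

View pics/c3.png

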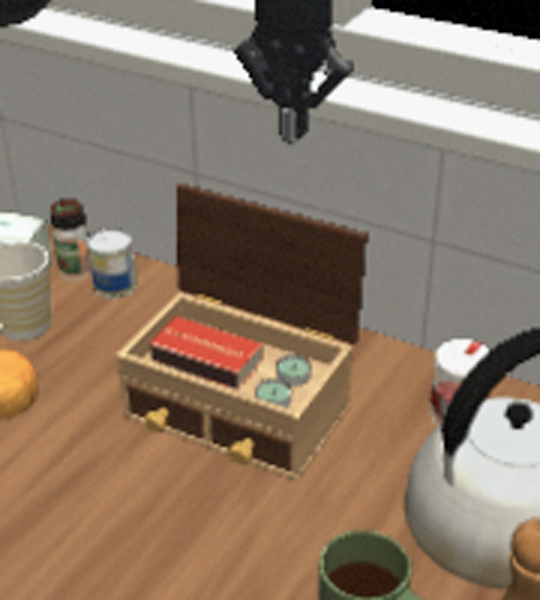

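The picture shows both drawer fronts flush; the gripper is above and behind the upright lid. Now down behind it and pull to 90°, then on.

Request:
{"api": "step_arm", "payload": {"offset": [[0, 0, 40], [0, 0, 42], [0, 0, 0], [6, 0, 0], [6, 0, 0], [5, 0, 0], [5, 0, 0], [5, 0, 0], [5, 0, 0], [5, 0, 0]], "delta_rot": [[0, 0, 0], [0, 0, 0], [0, 0, 0], [0, 0, 0], [0, 0, 0], [0, 0, 0], [0, 0, 0], [0, 0, 0], [0, 0, 0], [0, 0, 0]], "claw": [0, 0, 0, 0, 0, 0, 0, 0, 0, 0]}}

```text
time_s: 10.8
tcp_pos: [0.6835, -0.0071, 0.2795]
eef_rot: [[-1.0, -0.0, 0.002], [-0.0, 1.0, -0.0], [-0.002, -0.0, -1.0]]
contact_force: [1.7, 0.3, 1.2]
grip_width: 0.0
grasp_force: 1.0
```

Request:
{"api": "step_arm", "payload": {"offset": [[6, 0, 0], [6, 0, 0], [6, 0, 0], [6, 0, 0], [5, 0, 1]], "delta_rot": [[0, 0, 0], [0, 0, 0], [0, 0, 0], [0, 0, 0], [0, 0, 0]], "claw": [0, 0, 0, 0, 0]}}

```text
time_s: 11.3
tcp_pos: [0.654, -0.007, 0.2778]
eef_rot: [[-1.0, -0.0, -0.0], [-0.0, 1.0, 0.0], [0.0, 0.0, -1.0]]
contact_force: [1.8, -0.5, 0.8]
grip_width: -0.0002
grasp_force: 0.9
```

Request:
{"api": "step_arm", "payload": {"offset": [[5, 0, 2], [5, 0, 2], [5, 0, 2], [6, 0, 3], [6, 0, 3], [5, 0, 3], [5, 0, 3], [5, 0, 3], [5, 0, 3], [5, 0, 3]], "delta_rot": [[0, 0, 0], [0, 0, 0], [0, 0, 0], [0, 0, 0], [0, 0, 0], [0, 0, 0], [0, 0, 0], [0, 0, 0], [0, 0, 0], [0, 0, 0]], "claw": [0, 0, 0, 0, 0, 0, 0, 0, 0, 0]}}

```text
time_s: 12.3
tcp_pos: [0.6022, -0.007, 0.2505]
eef_rot: [[-1.0, -0.0, -0.0], [-0.0, 1.0, 0.0], [0.0, 0.0, -1.0]]
contact_force: [1.7, -0.1, 0.7]
grip_width: 0.0001
grasp_force: 0.6
```

```bash
python3 - <<'E'
from h import *
a=save('scene','s4')[60:260,170:350]
cv2.imwrite('pics/c4.png',cv2.resize(a,None,fx=3,fy=3,interpolation=2)[:,:,::-1])
E
```

```text
(no output)
```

View pics/c4.png

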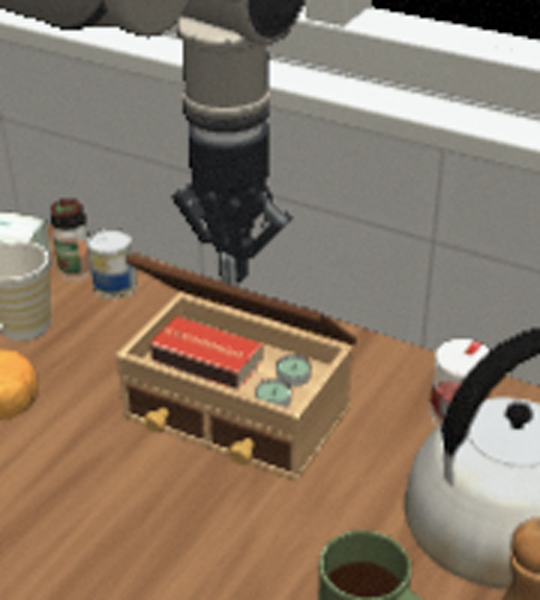

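The lid is about half over with the fingertip behind it and the chest unmoved. Continuing the arc.

Request:
{"api": "step_arm", "payload": {"offset": [[4, 0, 4], [4, 0, 4], [4, 0, 4], [4, 0, 4], [4, 0, 4], [3, 0, 5], [3, 0, 5], [3, 0, 5], [3, 0, 5], [2, 0, 6]], "delta_rot": [[0, 0, 0], [0, 0, 0], [0, 0, 0], [0, 0, 0], [0, 0, 0], [0, 0, 0], [0, 0, 0], [0, 0, 0], [0, 0, 0], [0, 0, 0]], "claw": [0, 0, 0, 0, 0, 0, 0, 0, 0, 0]}}

```text
time_s: 13.35
tcp_pos: [0.5683, -0.007, 0.2045]
eef_rot: [[-1.0, -0.0, -0.0], [-0.0, 1.0, 0.0], [0.0, 0.0, -1.0]]
contact_force: [-0.7, -0.4, 1.1]
grip_width: -0.0
grasp_force: 0.5
```

Request:
{"api": "step_arm", "payload": {"offset": [[1, 0, 5], [1, 0, 4], [1, 0, 4], [0, 0, 4]], "delta_rot": [[0, 0, 0], [0, 0, 0], [0, 0, 0], [0, 0, 0]], "claw": [0, 0, 0, 0]}}

```text
time_s: 13.75
tcp_pos: [0.5655, -0.007, 0.1876]
eef_rot: [[-1.0, -0.0, -0.0], [-0.0, 1.0, 0.0], [0.0, 0.0, -1.0]]
contact_force: [-1.2, -0.3, 0.7]
grip_width: -0.0003
grasp_force: 0.5
```

Request:
{"api": "step_arm", "payload": {"offset": [[0, 0, 4], [0, 0, 3], [0, 0, 2], [0, 0, 1]], "delta_rot": [[0, 0, 0], [0, 0, 0], [0, 0, 0], [0, 0, 0]], "claw": [0, 0, 0, 0]}}

```text
time_s: 14.15
tcp_pos: [0.5656, -0.007, 0.1777]
eef_rot: [[-1.0, -0.0, -0.0], [-0.0, 1.0, 0.0], [0.0, 0.0, -1.0]]
contact_force: [-0.0, -0.9, 1.3]
grip_width: -0.0003
grasp_force: 0.5
```

Request:
{"api": "step_arm", "payload": {"offset": [[0, 0, 1], [0, 0, 1]], "delta_rot": [[0, 0, 0], [0, 0, 0]], "claw": [0, 0]}}

```text
time_s: 14.35
tcp_pos: [0.5657, -0.0071, 0.1759]
eef_rot: [[-1.0, -0.0, 0.0], [-0.0, 1.0, 0.0], [-0.0, 0.0, -1.0]]
contact_force: [-1.4, 0.3, 1.7]
grip_width: -0.0001
grasp_force: 0.5
```

Request:
{"api": "step_arm", "payload": {"offset": [[0, 0, 1]], "delta_rot": [[0, 0, 0]], "claw": [0]}}

```text
time_s: 14.45
tcp_pos: [0.5656, -0.0071, 0.175]
eef_rot: [[-1.0, -0.0, 0.0], [-0.0, 1.0, 0.0], [-0.0, 0.0, -1.0]]
contact_force: [-0.6, 0.1, 1.1]
grip_width: -0.0
grasp_force: 0.5
```

Request:
{"api": "step_arm", "payload": {"offset": [[0, 0, 0.5]], "delta_rot": [[0, 0, 0]], "claw": [0]}}

```text
time_s: 14.55
tcp_pos: [0.5656, -0.0071, 0.1746]
eef_rot: [[-1.0, -0.0, 0.0], [-0.0, 1.0, 0.0], [-0.0, 0.0, -1.0]]
contact_force: [-2.8, 0.8, 4.2]
grip_width: -0.0002
grasp_force: 2.8
```

Request:
{"api": "step_arm", "payload": {"offset": [[0, 0, 0.5]], "delta_rot": [[0, 0, 0]], "claw": [0]}}

```text
time_s: 14.65
tcp_pos: [0.5656, -0.0071, 0.1746]
eef_rot: [[-1.0, -0.0, 0.0], [-0.0, 1.0, -0.0], [-0.0, -0.0, -1.0]]
contact_force: [-3.7, -0.6, 9.7]
grip_width: -0.0001
grasp_force: 4.7
```

Request:
{"api": "step_arm", "payload": {"offset": [[0, 0, 0.5]], "delta_rot": [[0, 0, 0]], "claw": [0]}}

```text
time_s: 14.75
tcp_pos: [0.5656, -0.0071, 0.1745]
eef_rot: [[-1.0, -0.0, 0.001], [-0.0, 1.0, -0.0], [-0.001, -0.0, -1.0]]
contact_force: [-4.3, 0.4, 13.1]
grip_width: -0.0001
grasp_force: 6.4
```

The lid is at its stop. Retreat up and back, then check.

Request:
{"api": "step_arm", "payload": {"offset": [[0, 0, -10], [0, 0, -30], [0, 0, -45], [0, 0, -45], [40, 0, -20], [45, 0, 0], [45, 0, 0], [45, 0, 0], [0, 0, 0]], "delta_rot": [[0, 0, 0], [0, 0, 0], [0, 0, 0], [0, 0, 0], [0, 0, 0], [0, 0, 0], [0, 0, 0], [0, 0, 0], [0, 0, 0]], "claw": [0, 0, 0, 0, 0, 0, 0, 0, 0]}}

```text
time_s: 15.65
tcp_pos: [0.3857, -0.0064, 0.3235]
eef_rot: [[-1.0, -0.0, -0.002], [-0.0, 1.0, 0.0], [0.002, 0.0, -1.0]]
contact_force: [-0.4, 0.9, 0.6]
grip_width: 0.0001
grasp_force: 0.0
```

```bash
python3 - <<'E'
from h import *
a=save('scene','s5')[120:270,150:350];b=save('top','t5')[120:270,150:350]
cv2.imwrite('pics/c5.png',np.hstack([cv2.resize(x,(396,297),interpolation=2) for x in(a,b)])[:,:,::-1])
E
```

```text
(no output)
```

View pics/c5.png

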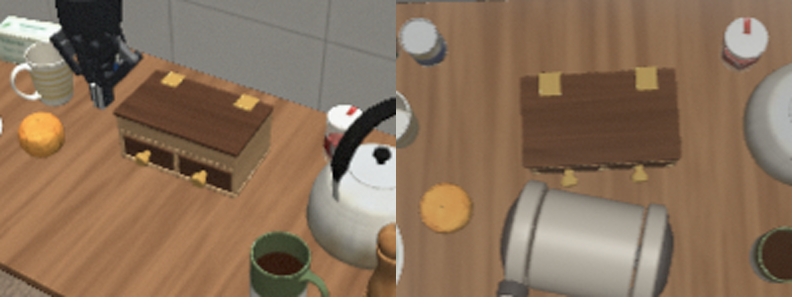

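The lid lies flat, both drawers are flush, and the chest and the bystanders stand where they were.

```bash
python3 -c "
from rig import bot
print(bot.hand_in())"
```

```text
the job is handed in; nothing more can be done
None
```

I pushed both drawers home to their stops and then tipped the lid fully shut. The last pictures show the chest and the bystanders still in place, and I handed the job in at about 16 s.

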